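# Roll the setter rods into the kiln rack's V-notches

### The job

Load the kiln rack: roll the two ceramic rods lying on the flat middle of its rails outwards, one into the V-notches at the left end and one into those at the right end, so that each is cradled crosswise on both rails, then push each lengthwise until its far end just butts against the steel stop of its groove. Their wash coat is fresh, so keep them on the rails and never lift them, and do not shift the stops, which are set but only held by friction. Leave the other things where they are.

Things in the scene. Friction and masses are not known exactly. Their poses are not given: they have to be found in the camera images.
- rack: Fixed kiln rack: slab (20 mm thick, x -85 to +165, y -200 to +200 mm) with two fireclay rails along y, 20 mm thick, centred at x = -40 and +40 mm, flat tops at z = 90 mm, with a pair of V-notches near each end. Origin: underside, midway between the rails; x points away from the robot, y along the rails to its left, z up. A rod on the flat has its axis at z = 108 mm.
- groove_left (a point): Middle of the left groove (a V-notch in each rail, 40 mm wide, 20 mm deep, 45 degree flanks, a 30 mm wide horn beyond) at the height of a cradled rod's axis: x 0, y +135, z 95.5 mm of the rack, axes as the rack's. A cradled rod lies along x through this point.
- groove_right (a point): The same for the right groove, at y -135 mm of the rack.
- stop_left_face (a point): Point on the near face of the left groove's steel stop, at the height of a cradled rod's axis, where its end should butt. The face is 44 mm wide, from z 22 to 112 mm, and looks along the rack's -x; it stands 95 to 115 mm from the rack's origin in x. The stop holds against up to about 12 N, then slides along +x. Axes as the rack's.
- stop_right_face (a point): The same for the right groove's stop.
- rod_a_center (a point): Centre of a cream ceramic rod, 36 mm diameter, 180 mm long, 0.3 to 0.5 kg, x axis along it (either way), rolls freely. It starts across both rails on the flat, 60 to 80 mm left or right of the rack's middle, up to 0.08 rad askew, 15 mm or more short of its stop. Sliding it lengthwise in a groove takes 1 to 6 N, differing from start to start (more if also pressed down).
- rod_b_center (a point): Centre of the other, identical rod, on the other side of the middle; either may be the left one.
- prop: Square kiln prop, 28 x 28 x 50 mm, standing on the rack's slab behind the rails, between the stops; leave alone. Origin under its foot.
- wash_jar: White plastic jar, 66 mm diameter, 75 mm tall, on the table left of the rack; leave alone. Origin under its foot.
- cup: Biscuit-ware cup, 72 mm diameter, 70 mm tall, on the table right of the rack; leave alone. Origin under its foot.
- bowl: Biscuit-ware bowl, 130 mm wide, 55 mm tall, far left; leave alone. Origin under its foot.
- plate: Biscuit-ware plate, 190 mm wide, 22 mm tall, far right; leave alone. Origin under its foot.
- brush: Brush with a wooden handle lying near the robot, left; leave alone.
- scraper: Scraper with a red handle lying near the robot, right; leave alone.
There are look-alikes about, which are no part of the job. Leave any pink look-alike of the part that bears rod_a_center alone.

How it is judged (in metres and radians):
At the end, for the whole second after the job is handed in: One rod lies at rest in the left groove and the other in the right: axis within 4 mm sideways of the groove's middle, 3.5 mm below to 3 mm above the cradled height, within 0.04 rad of parallel, and its far end no more than 2 mm short of its stop's face (((y of rod_a_center in the frame of rack between 0.131 and 0.139 m and z of rod_a_center in the frame of rack between 0.092 and 0.0985 m and angle between the x axis of each of rod_a_center, rod_b_center and the x axis of rack, either way round below 0.04 rad and x of rod_a_center in the frame of stop_left_face above -0.092 m and y of rod_b_center in the frame of rack between -0.139 and -0.131 m and z of rod_b_center in the frame of rack between 0.092 and 0.0985 m and x of rod_b_center in the frame of stop_right_face above -0.092 m) or (y of rod_b_center in the frame of rack between 0.131 and 0.139 m and z of rod_b_center in the frame of rack between 0.092 and 0.0985 m and angle between the x axis of each of rod_b_center, rod_a_center and the x axis of rack, either way round below 0.04 rad and x of rod_b_center in the frame of stop_left_face above -0.092 m and y of rod_a_center in the frame of rack between -0.139 and -0.131 m and z of rod_a_center in the frame of rack between 0.092 and 0.0985 m and x of rod_a_center in the frame of stop_right_face above -0.092 m)) and linear speed of each of rod_a, rod_b below 0.01 m/s); the robot touches nothing.
It fails at once if a rod is lifted more than 12 mm off the flat rails (z of any of rod_a_center, rod_b_center in the frame of rack above 0.12 m).
It fails at once if a stop is shifted more than 3 mm from where it was set (distance of any of stop_left_face, stop_right_face from where it was at the start of the episode above 0.003 m).
It fails at once if another loose thing is moved more than 25 mm (distance of any of prop, wash_jar, cup, bowl, plate, brush, scraper from where it was at the start of the episode above 0.025 m).
It also fails if it takes over 72 s, if anything falls off the work surface, if the arm or the gripper's body presses on something with over 40 N, if the wrist force passes 120 N, or if a joint passes its speed limit or range.

### The arm

A 6-joint arm with a two-finger parallel gripper is mounted at the origin on the work surface. World frame = base frame: x ahead of the robot, y to its left, z up, the work surface at z = 0. Lengths are in m, angles in degrees, forces in N, time in s.
With the tool pointing down it reaches from about 0.4 to 0.825 m from the base axis. Payload 7 kg.
Tool frame: the origin (TCP) lies between the finger pads; the fingertips stand 11 mm ahead of it and the grasp point (between the pads) lies 8 mm behind it; z points along the fingers, y is the direction in which the jaws open and shut (so a half turn about z gives the same grasp; the last joint's range is limited). The gripper opens to 88 mm and grips with 3 to 60 N. Pads are 19 mm wide; open, the fingers measure 130 mm over their backs; the gripper's body (78 mm by 193 mm) begins 47 mm behind the grasp point.
Start: joints at [83.085, 20.546, 0.682, 0, -70.136, -16.507], TCP at [0.268, 0.619, 0.238] pointing down, gripper open.
Joint ranges: [-176.03, 176.03], [-82.01, 121.73], [-58.28, 71.71], [-173.87, 95.51], [-174.79, -0.11], [-173.66, 173.66]. Speed limits (degrees/s): [136.94, 136.94, 172.46, 180, 180, 180].

### API

Orientations are given as [roll, pitch, yaw] about the fixed x, y, z axes, in that order (R = Rz(yaw) Ry(pitch) Rx(roll)).
In Python, from plant import r gives the robot as it stands.
- The arm moves only by the shell command python3 -m inch 'ROWS' [OPENING] [FORCE]. ROWS is JSON, a list of rows, each an object of numbers: "x", "y", "z": the shift along the tool's x, y, z as a fraction of full scale; "yaw": the turn about the tool's z as a fraction of full scale. In form: [{"x": .., "y": .., "z": .., "yaw": ..}, ...]. A call has 1 to 5 rows; each row shifts and turns the pose as measured when the row begins, along the tool's axes as they then stand; what a row does not reach is not made up. Full scale, the value 1, is 0.025 m for a shift and 4 degrees for a turn. A row lasts 1/12 s, in which the tool goes at most 41.7 mm and 7.16 degrees, less where a joint would pass 70% of its speed; a pose out of reach is approached as far as the arm can. A call with a number of a shift or a turn outside -1 to 1 is refused whole. A call with a gripper value outside its range is refused whole. OPENING is the opening, from -1 (shut) to 1 (fully open), set as the call begins (- or left out, the last holds). The fingers move at their own pace and stop on an object; FORCE is the grip in N (left out, the last holds). Time passes only in rows, so rows that do not move let the fingers close. It gives the time, the measured TCP pose, the force and the opening at its end, in the units of the state.
- r.get_state(): the state, without advancing time (a new reading comes with each control period).
- r.capture(name): name is "scene" or "top"; returns (picture, depth): 400x640x3 uint8, red, green, blue; 400x640 float32, m along the optical axis (not along the pixel's ray), 0 where there is no reading.
- r.camera_info(name): a dict with "mtx" (3x3 intrinsics, pixels), "k1" (the pictures are not rectified: a ray, as slopes to the right and down, at radius r is drawn at 1 + k1 r^2 times it, then the intrinsics apply), "pose" (4x4, takes a point from camera to world coordinates). Camera axes: x right, y down, z forward; pixel columns grow to the right and rows downward; lengths in m; the calibration is good to about 2 mm. A picture is of the moment at which its call begins. camera_info takes no time and is no camera call.
- r.close_job(): hands the job in, once; it reports no verdict.
The state is a dict: "time_s": time; "joints": joint angles; "qd": joint speeds; "joint_torque": joint torques, N m; "tcp_pos": TCP position; "eef_rot": TCP orientation; "contact_force": force on the tool from outside, world axes, zero at the start; "moment": the same for the moment, N m; "gripper_width": finger opening in m.
Only numpy, scipy, OpenCV 4.12 (cv2) and the standard library are available. Lean on these libraries where they do the work, as an engineer would, in place of code of your own. Each camera call takes 0.05 s, during which the arm holds its last target. There are 200 camera calls.

## Working session

There is one attempt and no reset: what is moved stays moved. The work goes in short steps, Python scripts to look and compute and a shell command to move; the robot and the scene stay as the last step left them, time stands still between calls to the robot, and variables do not carry over. Pictures are saved under pics/ and viewed, about 8 in all and at most 12, crops included, and the job is handed in when it is done.

```bash
ls; mkdir -p pics
cat > h.py <<'E'
import numpy as np, cv2
from plant import r
def cap(n,f=None):
    p,d=r.capture(n)
    if f: cv2.imwrite('pics/'+f,p[:,:,::-1])
    return p,d
def ray(n,u,v):
    c=r.camera_info(n);K=np.array(c['mtx']);T=np.array(c['pose'])
    q=np.array([(u-K[0,2])/K[0,0],(v-K[1,2])/K[1,1]]);s=q.copy()
    for _ in range(20): s=q/(1+c['k1']*(s@s))
    return T[:3,3],T[:3,:3]@np.array([s[0],s[1],1.])
def onz(n,u,v,z):
    o,d=ray(n,u,v);return o+d*(z-o[2])/d[2]
def dep(n,u,v,D):
    o,d=ray(n,u,v);return o+d*D[int(round(v)),int(round(u))]
def cloud(n,D):
    c=r.camera_info(n);K=np.array(c['mtx']);T=np.array(c['pose'])
    v,u=np.mgrid[:D.shape[0],:D.shape[1]]
    q=np.stack([(u-K[0,2])/K[0,0],(v-K[1,2])/K[1,1]],-1);s=q.copy()
    for _ in range(20): s=q/(1+c['k1']*(s**2).sum(-1,keepdims=True))
    P=np.concatenate([s,np.ones(s.shape[:2]+(1,))],-1)*D[...,None]
    return P@T[:3,:3].T+T[:3,3]
E
python3 - <<'E'
from h import *
for n in('scene','top'):
    cap(n,n+'0.png');c=r.camera_info(n);print(n,np.round(c['pose'],3).tolist(),c['k1'],np.array(c['mtx'])[0,0])
print(r.get_state())
E
```

```text
pics
scene [[-0.401, 0.74, -0.54, 1.668], [0.916, 0.334, -0.224, 0.481], [0.014, -0.584, -0.812, 1.798], [0.0, 0.0, 0.0, 1.0]] -0.15589642954906477 515.2002699968193
top [[0.016, -0.997, 0.073, 0.435], [-1.0, -0.016, 0.001, -0.008], [0.0, -0.073, -0.997, 1.594], [0.0, 0.0, 0.0, 1.0]] -0.07554012757971114 446.65562419352744
{'time_s': 0.1, 'joints': array([ 8.30828366e+01,  2.05870139e+01,  6.38651727e-01, -1.58867411e-02,
       -7.01349732e+01, -1.65070962e+01]), 'qd': array([-0.07399698, -0.1631994 , -0.03712147,  0.03931943,  0.1163105 ,
       -0.00762926]), 'joint_torque': array([-1.47123268e-03, -5.84162378e+01,  2.93751365e+01,  7.01546699e+00,
        1.02157283e-02, -4.41871282e-05]), 'tcp_pos': array([0.26820247, 0.61897712, 0.23672293]), 'eef_rot': array([ 1.79915855e+02, -9.36057749e-03, -2.34296621e+01]), 'contact_force': array([-0.5463736 , -0.23698552, -0.3158485 ]), 'moment': array([0.00289007, 0.0303923 , 0.01522601]), 'gripper_width': 0.087476756824783}
```

View pics/top0.png

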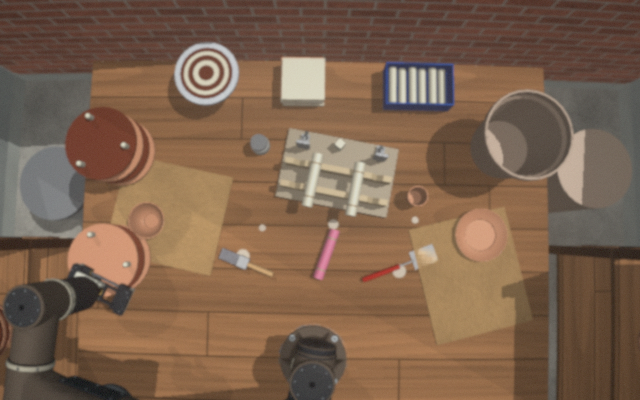

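View pics/scene0.png

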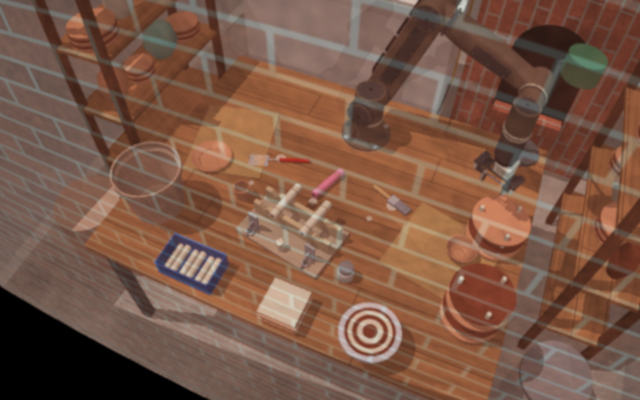

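The top view shows the rack at about u 278–398, v 130–215. The rods are near (313,180) and (355,188), the stops near (304,139) and (381,152), and the pink decoy near (326,253). Next I'll measure these.

Run:
```python
from h import *
p,d=cap('top')
P=cloud('top',d)
c=p[115:230,260:415]; cv2.imwrite('pics/crop1.png',cv2.resize(c,None,fx=5,fy=5,interpolation=cv2.INTER_CUBIC)[:,:,::-1])
Z=P[...,2][115:230,260:415]
print('noise',np.nanstd(P[250:270,280:300,2]),np.mean(P[250:270,280:300,2]))
z=np.clip(Z/0.14*255,0,255).astype(np.uint8)
cv2.imwrite('pics/z1.png',cv2.resize(cv2.applyColorMap(z,cv2.COLORMAP_JET),None,fx=5,fy=5,interpolation=cv2.INTER_NEAREST))
# slab: pixels z in 10..30mm, grow around
m=((Z>.012)).astype(np.uint8); n,l,s,_=cv2.connectedComponentsWithStats(m)
k=1+np.argmax(s[1:,4]);print(s[k]);
# rods: z>0.112
for nme,mask in(('hi',Z>.108),):
    n,l,s,ce=cv2.connectedComponentsWithStats(mask.astype(np.uint8))
    for i in range(1,n):
        if s[i,4]>30:
            Q=P[115:230,260:415][l==i]; m2=Q[:,:2].mean(0); w,v=np.linalg.eigh(np.cov(Q[:,:2].T)); t=(Q[:,:2]-m2)@v[:,1]
            print(s[i],m2.round(4),np.degrees(np.arctan2(v[1,1],v[0,1])),t.min(),t.max(),np.percentile(Q[:,2],[50,90,99]).round(4))
```

```text
noise 0.11256820883432363 0.007388940131088075
[  16   13  122   90 7846]
[37 24 13  6 41] [0.7403 0.044 ] -169.12647985269786 -0.020892050473370737 0.30943730633614924 [0.1115 0.1165 1.0045]
[ 42  38  22  54 577] [0.6178 0.0105] 170.19032498726114 -0.09230112203843176 0.17683097548163026 [0.1223 0.128  0.1347]
[117  38  11   5  32] [ 0.7086 -0.2212] 81.79585776065593 -0.017748832355677698 0.01682129884002164 [0.1112 0.1151 0.1186]
[ 86  47  20  54 578] [ 0.5908 -0.1315] 167.86310785088105 -0.09270453658016456 0.1780992444702535 [0.1224 0.1279 0.1323]
```

View pics/crop1.png

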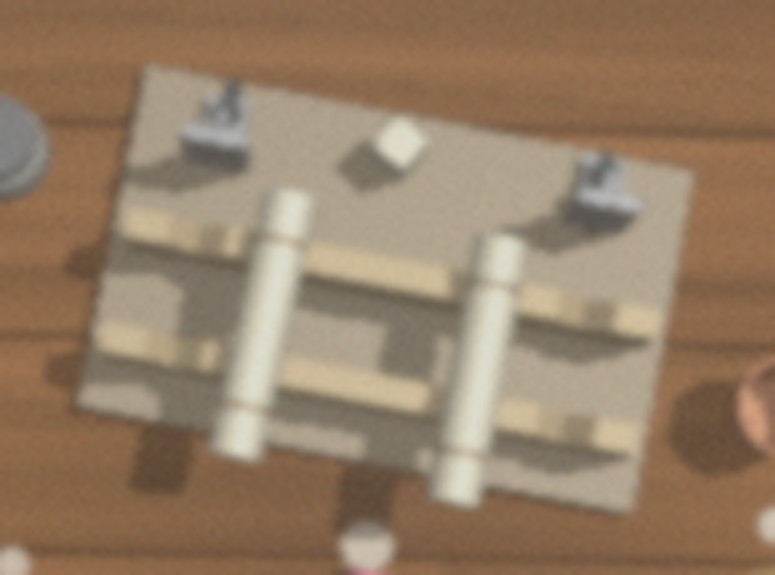

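View pics/z1.png

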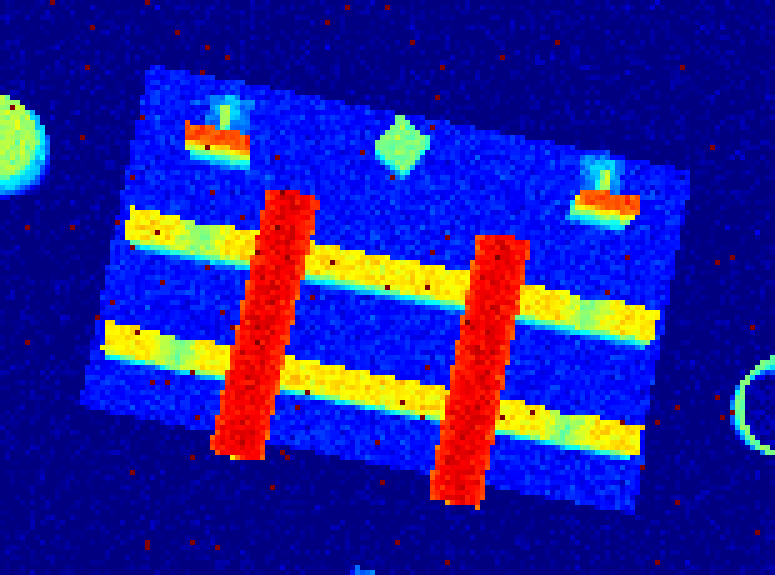

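The crop shows the rods, the notches (darker patches near (200,232) and (598,313) in the crop), both stops and the prop. Now I'll fit the rack frame from a median of several depth frames.

```bash
cat > meas.py <<'E'
from h import *
def grab(k=4): return cloud('top',np.median([r.capture('top')[1] for _ in range(k)],0))
def rackfit(P):
    Q=P[115:230,260:415].reshape(-1,3)
    S=Q[(Q[:,2]>.012)&(Q[:,2]<.14)]; (c,s,a)=cv2.minAreaRect((S[:,:2]*1000).astype(np.float32)) # whole incl. rods overhang
    R=Q[(Q[:,2]>.083)&(Q[:,2]<.098)]
    return R,S
def rods(P,F):
    o,ph=F;c,s=np.cos(ph),np.sin(ph);A=np.array([[c,s],[-s,c]])
    Q=P[115:230,250:420].reshape(-1,3);L=(Q[:,:2]-o)@A.T
    return L,Q[:,2]
E
python3 - <<'E'
from meas import *
P=grab();R,S=rackfit(P)
# rail tops: split into two lines by iterated fit
xy=R[:,:2];ph=np.radians(-10)
for _ in range(4):
    A=np.array([[np.cos(ph),np.sin(ph)],[-np.sin(ph),np.cos(ph)]]);L=xy@A.T
    m=np.median(L[:,0]);sl=[]
    h=[L[L[:,0]<m],L[L[:,0]>=m]]
    res=[]
    for g in h:
        c0=np.median(g[:,0]);g=g[abs(g[:,0]-c0)<.013];k=np.polyfit(g[:,1],g[:,0],1);sl.append(k[0]);res.append((g[:,0].mean(),g[:,1].min(),g[:,1].max(),len(g)))
    ph-=np.arctan(np.mean(sl))
    print(np.degrees(ph),sl,np.round(res,4))
cx=(res[0][0]+res[1][0])/2
sl=S[(S[:,2]<.03)];L=sl[:,:2]@A.T
q=[np.percentile(L[:,0],p) for p in(.2,99.8)]+[np.percentile(L[:,1],p) for p in(.2,99.8)]
print('slab',np.round(q,4),'cx',cx,'from slab',(q[0]+q[1])/2-.04,'cy',(q[2]+q[3])/2,'rail cy',np.mean([(a[1]+a[2])/2 for a in res]))
E
```

```text
-10.065048358060674 [np.float64(0.0032205942632391933), np.float64(-0.0009499772453380701)] [[ 5.834e-01 -1.451e-01  2.244e-01  4.300e+02]
 [ 6.637e-01 -1.421e-01  2.246e-01  4.200e+02]]
-10.098744481649424 [np.float64(0.0020887874547835346), np.float64(-0.0009125707156116809)] [[ 5.834e-01 -1.445e-01  2.251e-01  4.300e+02]
 [ 6.637e-01 -1.414e-01  2.253e-01  4.200e+02]]
-10.129850459525947 [np.float64(0.0015024951190760578), np.float64(-0.0004166915504029835)] [[ 5.833e-01 -1.441e-01  2.255e-01  4.300e+02]
 [ 6.637e-01 -1.410e-01  2.257e-01  4.200e+02]]
-10.135502502271713 [np.float64(0.0009612706880590899), np.float64(-0.000763977176664987)] [[ 5.833e-01 -1.438e-01  2.258e-01  4.300e+02]
 [ 6.636e-01 -1.406e-01  2.261e-01  4.200e+02]]
slab [ 0.5387  0.7883 -0.158   0.2992] cx 0.6234873514650494 from slab 0.623462075679569 cy 0.07057042277312624 rail cy 0.04184890213109942
```

```bash
cat >> meas.py <<'E'
PH=np.radians(-10.1);A=np.array([[np.cos(PH),np.sin(PH)],[-np.sin(PH),np.cos(PH)]]);O=A.T@np.array([.6235,.0418])
def rk(p): return A@(np.asarray(p)[:2]-O)
def report(k=4):
    P=grab(k)[115:230,250:420];L=(P[...,:2]-O)@A.T;Z=P[...,2]
    x,y=L[...,0],L[...,1]
    for nm,sg in(('left',1),('right',-1)):
        m=(abs(x)<.06)&(y*sg>.02)&(y*sg<.19)&(Z>.1)&(Z<.14)
        if m.sum()<30: print(nm,'few');continue
        k=np.polyfit(x[m],y[m],1);l=abs(y-np.polyval(k,x))<.012
        l&=(Z>.098)&(Z<.14)&(x<.15)
        k=np.polyfit(x[l&(abs(x)<.07)],y[l&(abs(x)<.07)],1)
        row=l&(abs(x)<.12)
        xs=np.sort(x[row]);print(nm,'y0 %.4f skew %.3f'%(k[1],k[0]),'x ends',np.percentile(xs,[1,99]).round(4),'ztop',np.percentile(Z[l&(abs(x)<.06)],[50,90]).round(4))
        s=(x>.085)&(x<.15)&(abs(y*sg-.135)<.03)&(Z>.104)&(Z<.12)
        print('  stop top x',np.percentile(x[s],[2,50,98]).round(4),'y',np.percentile(y[s],[2,98]).round(4),s.sum())
E
python3 - <<'E'
from meas import *
report();s=r.get_state();print(s['tcp_pos'],rk(s['tcp_pos']),s['eef_rot'],O)
E
```

```text
left y0 0.0768 skew -0.023 x ends [-0.1038  0.0733] ztop [0.1249 0.1273]
  stop top x [0.1005 0.1047 0.1105] y [0.1127 0.1546] 44
right y0 -0.0679 skew -0.002 x ends [-0.1059  0.0709] ztop [0.1245 0.127 ]
  stop top x [0.1085 0.1125 0.1182] y [-0.1531 -0.1153] 41
[0.26828937 0.61933019 0.2375465 ] [-0.46797817  0.61498157] [ 1.79995507e+02  1.27858077e-03 -2.34197686e+01] [ 0.62116806 -0.06818892]
```

```bash
M='python3 -m inch'; 
for i in 1 2 3 4; do python3 -m inch '[{"x":1,"y":0.82},{"x":1,"y":0.82},{"x":1,"y":0.82},{"x":1,"y":0.82},{"x":1,"y":0.82}]' | tail -3; done
```

```text
validation failed for argument at $[0]...
validation failed for argument at $[0]...
validation failed for argument at $[0]...
validation failed for argument at $[0]...
```

Perhaps every row needs all four keys.

```bash
python3 -m inch '[{"x":1,"y":0.82,"z":0,"yaw":0},{"x":1,"y":0.82,"z":0,"yaw":0},{"x":1,"y":0.82,"z":0,"yaw":0},{"x":1,"y":0.82,"z":0,"yaw":0},{"x":1,"y":0.82,"z":0,"yaw":0}]'
```

```text
time_s: 0.97
tcp_pos: [0.3417, 0.4757, 0.2353]
eef_rot: [180.0, -0.0, -23.0]
contact_force: [0.8, 0.6, 0.3]
gripper_width: 0.0875
```

```bash
for i in 1 2 3; do python3 -m inch '[{"x":1,"y":0.82,"z":0,"yaw":0},{"x":1,"y":0.82,"z":0,"yaw":0},{"x":1,"y":0.82,"z":0,"yaw":0},{"x":1,"y":0.82,"z":0,"yaw":0},{"x":1,"y":0.82,"z":0,"yaw":0}]'; done
for i in 1 2 3; do python3 -m inch '[{"x":0,"y":0,"z":0,"yaw":1},{"x":0,"y":0,"z":0,"yaw":1},{"x":0,"y":0,"z":0,"yaw":1},{"x":0,"y":0,"z":0,"yaw":1},{"x":0,"y":0,"z":0,"yaw":1}]'; done
```

```text
time_s: 1.38
tcp_pos: [0.419, 0.3252, 0.2366]
eef_rot: [-179.9, -0.0, -22.9]
contact_force: [0.8, 0.8, 0.5]
gripper_width: 0.0875
time_s: 1.8
tcp_pos: [0.4966, 0.1746, 0.2384]
eef_rot: [-179.7, -0.1, -22.8]
contact_force: [0.3, 1.4, 0.1]
gripper_width: 0.0877
time_s: 2.22
tcp_pos: [0.5747, 0.0237, 0.2401]
eef_rot: [-179.5, -0.3, -22.8]
contact_force: [0.4, 0.7, 0.1]
gripper_width: 0.0874
time_s: 2.63
tcp_pos: [0.5774, 0.0155, 0.2397]
eef_rot: [-179.5, -0.1, -44.0]
contact_force: [0.1, -0.2, 0.5]
gripper_width: 0.088
time_s: 3.05
tcp_pos: [0.5774, 0.0149, 0.2402]
eef_rot: [-179.4, 0.1, -65.1]
contact_force: [-0.5, 0.4, -0.7]
gripper_width: 0.0879
time_s: 3.47
tcp_pos: [0.5774, 0.0149, 0.2409]
eef_rot: [-179.4, 0.3, -86.2]
contact_force: [-0.3, 0.6, -0.4]
gripper_width: 0.0874
```

```bash
python3 -m inch '[{"x":0,"y":0,"z":0,"yaw":1},{"x":0,"y":0,"z":0,"yaw":1},{"x":0,"y":0,"z":0,"yaw":1},{"x":0,"y":0,"z":0,"yaw":0.4},{"x":0,"y":0,"z":0,"yaw":0}]'
cat > st.py <<'E'
from meas import *
s=r.get_state();p=s['tcp_pos'];f=s['contact_force'];print('t %.2f rack'%s['time_s'],(rk(p)*1000).round(1),'z',round(p[2]*1000,1),'yaw-err',(s['eef_rot'][2]+100.1).round(2),'Frack',(A@f[:2]).round(2),f[2].round(2),'w',round(s['gripper_width'],4),s['eef_rot'].round(1))
E
python3 st.py
```

```text
time_s: 3.88
tcp_pos: [0.5774, 0.0149, 0.2416]
eef_rot: [-179.4, 0.5, -100.7]
contact_force: [-0.6, -0.1, 0.6]
gripper_width: 0.0877
t 3.88 rack [-57.7  74.1] z 241.6 yaw-err -0.63 Frack [-0.61 -0.21] 0.61 w 0.0877 [-179.4    0.5 -100.7]
```

```bash
python3 -m inch '[{"x":1,"y":-0.64,"z":0,"yaw":-0.15},{"x":1,"y":-0.64,"z":0,"yaw":0},{"x":1,"y":-0.64,"z":0,"yaw":0},{"x":0,"y":0,"z":0.8,"yaw":0},{"x":0,"y":0,"z":0.8,"yaw":0}]'; python3 st.py;  python3 -m inch '[{"x":0,"y":0,"z":0.8,"yaw":0},{"x":0,"y":0,"z":0.8,"yaw":0},{"x":0,"y":0,"z":0.8,"yaw":0},{"x":0,"y":0,"z":0.4,"yaw":0},{"x":0,"y":0,"z":0,"yaw":0}]'; python3 st.py
```

```text
time_s: 4.3
tcp_pos: [0.6162, -0.0694, 0.2063]
eef_rot: [-178.8, 0.6, -99.5]
contact_force: [-0.2, 0.5, -0.3]
gripper_width: 0.0876
t 4.30 rack [-4.7 -2.1] z 206.3 yaw-err 0.61 Frack [-0.28  0.42] -0.26 w 0.0876 [-178.8    0.6  -99.5]
time_s: 4.72
tcp_pos: [0.6167, -0.0709, 0.1303]
eef_rot: [-179.0, 0.6, -99.3]
contact_force: [0.1, 0.7, 0.3]
gripper_width: 0.0874
t 4.72 rack [-4.  -3.5] z 130.3 yaw-err 0.78 Frack [-0.01  0.69] 0.33 w 0.0874 [-179.     0.6  -99.3]
```

```bash
python3 -m inch '[{"x":0,"y":0,"z":0.5,"yaw":0.2},{"x":0,"y":0,"z":0.4,"yaw":0},{"x":-0.7,"y":0.1,"z":0,"yaw":0},{"x":-0.7,"y":0.1,"z":0,"yaw":0},{"x":-0.1,"y":0,"z":0,"yaw":0}]'; python3 st.py;  for i in 1 2 3; do python3 -m inch '[{"x":-0.16,"y":0,"z":0,"yaw":0},{"x":-0.16,"y":0,"z":0,"yaw":0},{"x":-0.16,"y":0,"z":0,"yaw":0}]'>/dev/null; python3 st.py;done
```

```text
time_s: 5.13
tcp_pos: [0.6206, -0.0329, 0.11]
eef_rot: [-178.8, 0.6, -100.0]
contact_force: [-1.6, 0.1, 0.2]
gripper_width: 0.0875
t 5.13 rack [-6.8 34.7] z 110.0 yaw-err 0.1 Frack [-1.55 -0.2 ] 0.18 w 0.0875 [-178.8    0.6 -100. ]
t 5.38 rack [-5.7 47.8] z 112.1 yaw-err 0.27 Frack [-0.13 -1.23] -0.34 w 0.0874 [-178.7    0.6  -99.8]
t 5.63 rack [-5.2 60.1] z 113.3 yaw-err 0.25 Frack [ 0.25 -0.65] -0.7 w 0.0875 [-178.6    0.6  -99.9]
t 5.88 rack [-5.2 73. ] z 113.5 yaw-err 0.22 Frack [ 0.01 -0.14] 0.81 w 0.0877 [-178.6    0.6  -99.9]
```

Run:
```python
from meas import *
report(2)
p,d=cap('top');c=p[115:230,260:415]; cv2.imwrite('pics/crop2.png',cv2.resize(c,None,fx=5,fy=5,interpolation=cv2.INTER_CUBIC)[:,:,::-1])
```

```text
left few
right y0 -0.0681 skew -0.005 x ends [-0.1058  0.0711] ztop [0.1245 0.1283]
  stop top x [0.1083 0.1129 0.1186] y [-0.1535 -0.1151] 39
```

View pics/crop2.png

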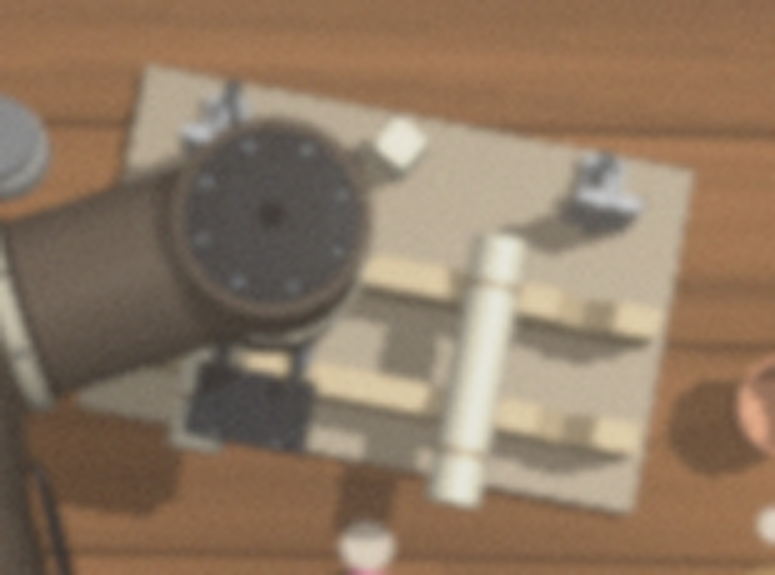

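The gripper hides most of the rod. Its near end peeks out at about (195,437) in the crop, and the scene camera may see the rest.

```bash
cat >> meas.py <<'E'
def scan(k=3,cam='scene'):
    P=cloud(cam,np.median([r.capture(cam)[1] for _ in range(k)],0));L=(P[...,:2]-O)@A.T;x,y,Z=L[...,0],L[...,1],P[...,2]
    for nm,sg in(('left',1),('right',-1)):
        for a,b in((-.11,-.06),(.05,.09)):
            m=(x>a)&(x<b)&(y*sg>.02)&(y*sg<.185)&(Z>.098)&(Z<.135)
            if m.sum()<8: print(nm,a,'few',m.sum());continue
            t=m&(Z>np.percentile(Z[m],70));print(cam,nm,(a,b),m.sum(),'y top %.4f'%np.median(y[t]),'y range',np.percentile(y[m],[3,97]).round(4),'z99 %.4f'%np.percentile(Z[m],95),'x',np.percentile(x[m],[2,98]).round(4))
E
python3 - <<'E'
from meas import *
print(rk(onz('top',260+195/5,115+437/5,.11)))
scan();scan(2,'top')
E
```

```text
[-0.09817578  0.10698112]
left -0.11 few 0
left 0.05 few 0
right -0.11 few 0
right 0.05 few 0
top left (-0.11, -0.06) 69 y top 0.1159 y range [0.0935 0.1274] z99 0.1272 x [-0.1046 -0.063 ]
left 0.05 few 0
top right (-0.11, -0.06) 155 y top -0.0687 y range [-0.0851 -0.0521] z99 0.1272 x [-0.1067 -0.0614]
top right (0.05, 0.09) 74 y top -0.0693 y range [-0.085  -0.0515] z99 0.1275 x [0.0503 0.0729]
```

```bash
python3 -m inch '[{"x":-0.12,"y":0,"z":0.15,"yaw":0},{"x":-0.12,"y":0,"z":0.05,"yaw":0}]'>/dev/null; python3 st.py; python3 -c "
from meas import *;scan(1,'top')"|head -1;  for i in 1 2 ; do python3 -m inch '[{"x":-0.12,"y":0,"z":0,"yaw":0}]'>/dev/null; python3 st.py;  python3 -c "
from meas import *;scan(1,'top')"|head -1;done
```

```text
t 6.45 rack [-4.9 78.2] z 108.5 yaw-err 0.16 Frack [-0.08  0.66] 0.5 w 0.0878 [-178.6    0.6  -99.9]
top left (-0.11, -0.06) 51 y top 0.1122 y range [0.0929 0.1273] z99 0.1265 x [-0.1049 -0.0633]
t 6.58 rack [-5.  81.6] z 108.3 yaw-err 0.17 Frack [ 0.49 -2.55] 0.19 w 0.0876 [-178.6    0.6  -99.9]
top left (-0.11, -0.06) 40 y top 0.1074 y range [0.0938 0.128 ] z99 0.1287 x [-0.1049 -0.0603]
t 6.72 rack [-4.9 85.3] z 108.3 yaw-err 0.18 Frack [0.6  0.16] 0.99 w 0.0876 [-178.6    0.6  -99.9]
top left (-0.11, -0.06) 39 y top 0.1156 y range [0.0991 0.1319] z99 0.1271 x [-0.1052 -0.0612]
```

```bash
for i in 1 2 3; do python3 -m inch '[{"x":-0.12,"y":0,"z":0,"yaw":0}]'>/dev/null; python3 st.py;  python3 -c "
from meas import *;scan(1,'top')"|head -1;done
```

```text
t 6.85 rack [-4.8 89. ] z 108.3 yaw-err 0.19 Frack [0.28 0.18] 0.23 w 0.0878 [-178.6    0.6  -99.9]
top left (-0.11, -0.06) 65 y top 0.1337 y range [0.1103 0.1442] z99 0.1233 x [-0.1048 -0.0628]
t 6.98 rack [-4.7 92.8] z 108.5 yaw-err 0.21 Frack [-0.73 -1.08] 0.06 w 0.0877 [-178.6    0.6  -99.9]
top left (-0.11, -0.06) 71 y top 0.1378 y range [0.1177 0.1507] z99 0.1149 x [-0.1047 -0.0628]
t 7.12 rack [-4.6 96.5] z 108.6 yaw-err 0.22 Frack [-0.12 -0.06] -0.73 w 0.0879 [-178.6    0.6  -99.9]
top left (-0.11, -0.06) 61 y top 0.1406 y range [0.1173 0.1508] z99 0.1162 x [-0.1051 -0.0634]
```

Left rod has dropped into its groove (top at about 115 mm). Now I'll push the right one.

```bash
python3 -m inch '[{"x":1,"y":0,"z":0,"yaw":0},{"x":1,"y":0,"z":0,"yaw":0},{"x":1,"y":0,"z":0,"yaw":0},{"x":1,"y":0,"z":0,"yaw":0},{"x":0.7,"y":0,"z":0,"yaw":0}]'>/dev/null; python3 st.py;  python3 -m inch '[{"x":0.2,"y":0.0,"z":0,"yaw":-0.1},{"x":0.16,"y":0,"z":0,"yaw":0},{"x":0.16,"y":0,"z":0,"yaw":0}]'>/dev/null; python3 st.py
for i in 1 2 3; do python3 -m inch '[{"x":0.14,"y":0,"z":0,"yaw":0},{"x":0.14,"y":0,"z":0,"yaw":0},{"x":0.14,"y":0,"z":0,"yaw":0}]'>/dev/null; python3 st.py;done;  python3 -c "
from meas import *;scan(2,'top');report(2)"
```

```text
t 7.58 rack [ -2.9 -19.1] z 107.5 yaw-err 0.67 Frack [0.9  0.45] -0.44 w 0.0879 [-178.4    0.7  -99.4]
t 7.83 rack [ -2.9 -35.3] z 107.4 yaw-err 0.91 Frack [-0.11 -0.29] 0.33 w 0.0877 [-178.4    0.7  -99.2]
t 8.08 rack [ -2.3 -45. ] z 107.4 yaw-err 0.99 Frack [-1.58 -0.01] 0.26 w 0.0877 [-178.4    0.7  -99.1]
t 8.33 rack [ -1.9 -55.2] z 107.3 yaw-err 1.09 Frack [-0.1   0.65] 0.55 w 0.0877 [-178.4    0.7  -99. ]
t 8.58 rack [ -1.7 -66.5] z 107.1 yaw-err 1.12 Frack [ 1.1  -0.23] 0.35 w 0.0876 [-178.4    0.7  -99. ]
left -0.11 few 0
top left (0.05, 0.09) 72 y top 0.1334 y range [0.1175 0.1506] z99 0.1159 x [0.0507 0.0745]
top right (-0.11, -0.06) 46 y top -0.0971 y range [-0.1151 -0.0828] z99 0.1267 x [-0.1069 -0.0903]
right 0.05 few 0
left few
right y0 -0.1081 skew 0.123 x ends [-0.1067 -0.0239] ztop [0.1199 0.1258]
  stop top x [0.1126 0.1158 0.1188] y [-0.1533 -0.1453] 6
```

```bash
python3 -m inch '[{"x":0.14,"y":0,"z":0,"yaw":0.25},{"x":0.14,"y":0,"z":0,"yaw":0}]'>/dev/null; python3 st.py
for i in 1 2 3 4; do python3 -m inch '[{"x":0.13,"y":0,"z":0,"yaw":0}]'>/dev/null; python3 st.py;  python3 -c "
from meas import *;scan(1,'top')"|grep right;done
```

```text
t 8.95 rack [ -1.5 -73.1] z 107.0 yaw-err 0.04 Frack [0.78 0.08] -0.21 w 0.0876 [-178.4    0.7 -100.1]
t 9.03 rack [ -1.5 -76.5] z 107.0 yaw-err 0.05 Frack [ 0.11 -0.47] 0.11 w 0.0876 [-178.4    0.7 -100.1]
top right (-0.11, -0.06) 47 y top -0.1056 y range [-0.1221 -0.0895] z99 0.1282 x [-0.1068 -0.094 ]
right 0.05 few 0
t 9.17 rack [ -1.6 -80.4] z 107.0 yaw-err 0.03 Frack [-0.43  0.08] 0.91 w 0.0877 [-178.4    0.7 -100.1]
top right (-0.11, -0.06) 45 y top -0.1108 y range [-0.1267 -0.0932] z99 0.1293 x [-0.1066 -0.0942]
right 0.05 few 0
t 9.30 rack [ -1.6 -84.3] z 106.9 yaw-err 0.03 Frack [ 0.15 -0.8 ] 0.32 w 0.0877 [-178.4    0.7 -100.1]
top right (-0.11, -0.06) 46 y top -0.1123 y range [-0.13   -0.0963] z99 0.1287 x [-0.1065 -0.0943]
right 0.05 few 0
t 9.43 rack [ -1.7 -88.3] z 106.8 yaw-err 0.02 Frack [0.31 0.44] -0.77 w 0.0878 [-178.4    0.7 -100.1]
top right (-0.11, -0.06) 48 y top -0.1189 y range [-0.1372 -0.1035] z99 0.1281 x [-0.1069 -0.0666]
right 0.05 few 0
```

```bash
for i in 1 2 3; do python3 -m inch '[{"x":0.1,"y":0,"z":0,"yaw":0}]'>/dev/null; python3 st.py;  python3 -c "
from meas import *;scan(1,'top')"|grep right|head -1;done
```

```text
t 9.57 rack [ -1.8 -91.6] z 106.8 yaw-err 0.01 Frack [0.65 0.25] 0.27 w 0.0878 [-178.4    0.7 -100.1]
top right (-0.11, -0.06) 76 y top -0.1410 y range [-0.1526 -0.1197] z99 0.1168 x [-0.1063 -0.0622]
t 9.70 rack [ -1.9 -94.6] z 106.7 yaw-err 0.01 Frack [ 0.46 -0.23] 0.05 w 0.0876 [-178.4    0.7 -100.1]
top right (-0.11, -0.06) 65 y top -0.1371 y range [-0.1526 -0.1196] z99 0.1136 x [-0.1066 -0.0616]
t 9.83 rack [ -2.  -97.6] z 106.6 yaw-err 0.01 Frack [ 0.58 -0.52] 0.77 w 0.0877 [-178.5    0.7 -100.1]
top right (-0.11, -0.06) 52 y top -0.1350 y range [-0.153  -0.1206] z99 0.1176 x [-0.1062 -0.0634]
```

```bash
python3 -m inch '[{"x":-0.3,"y":0,"z":0,"yaw":0},{"x":0,"y":0,"z":-0.9,"yaw":0},{"x":0,"y":0,"z":-0.9,"yaw":0},{"x":0,"y":0.5,"z":-0.2,"yaw":0},{"x":0.4,"y":1,"z":0,"yaw":0}]' -1 10 >/dev/null;  python3 -m inch '[{"x":0.4,"y":1,"z":0,"yaw":0},{"x":0.4,"y":1,"z":0,"yaw":0},{"x":0.4,"y":1,"z":0,"yaw":0},{"x":0.3,"y":1,"z":0,"yaw":0},{"x":0,"y":0,"z":0,"yaw":0}]' ; python3 st.py;python3 -c "
from meas import *;report(4);scan(3,'top')"
```

```text
time_s: 10.72
tcp_pos: [0.4518, -0.1761, 0.152]
eef_rot: [-178.6, 0.7, -100.0]
contact_force: [-0.9, 0.1, -0.7]
gripper_width: 0.0265
t 10.72 rack [-147.9 -136. ] z 152.0 yaw-err 0.06 Frack [-0.86 -0.06] -0.72 w 0.0265 [-178.6    0.7 -100. ]
left y0 0.1333 skew -0.004 x ends [-0.1039  0.1081] ztop [0.112  0.1147]
  stop top x [0.1003 0.1047 0.1103] y [0.1127 0.1547] 44
right y0 -0.1351 skew 0.012 x ends [-0.0316  0.117 ] ztop [0.1118 0.1152]
  stop top x [0.1081 0.1125 0.1182] y [-0.1534 -0.1151] 41
top left (-0.11, -0.06) 145 y top 0.1328 y range [0.1171 0.1502] z99 0.1146 x [-0.1048 -0.0613]
top left (0.05, 0.09) 79 y top 0.1331 y range [0.1167 0.1498] z99 0.1152 x [0.0507 0.0748]
right -0.11 few 1
top right (0.05, 0.09) 69 y top -0.1368 y range [-0.1495 -0.1193] z99 0.1145 x [0.0511 0.0727]
```

```bash
python3 -m inch '[{"x":0,"y":0,"z":0,"yaw":0},{"x":0,"y":0,"z":0,"yaw":0},{"x":0,"y":0,"z":0.9,"yaw":0},{"x":0,"y":0,"z":0.9,"yaw":0},{"x":0,"y":0,"z":0.3,"yaw":0}]'>/dev/null; python3 st.py; python3 -m inch '[{"x":0,"y":-0.1,"z":0,"yaw":0},{"x":0,"y":-0.1,"z":0,"yaw":0},{"x":0,"y":-0.1,"z":0,"yaw":0}]'>/dev/null; python3 st.py
for i in 1 2 3 4; do python3 -m inch '[{"x":0,"y":-0.1,"z":0,"yaw":0}]'>/dev/null; python3 st.py; done
```

```text
t 11.48 rack [-136.5 -133.4] z 99.9 yaw-err 0.23 Frack [-1.62 -0.13] 0.58 w 0.0006 [-178.2    0.7  -99.9]
t 11.73 rack [-129.4 -133.5] z 98.9 yaw-err 0.24 Frack [ 0.09 -0.26] 0.72 w 0.0006 [-178.4    0.6  -99.9]
t 11.82 rack [-126.  -133.5] z 99.7 yaw-err 0.26 Frack [ 0.06 -0.58] -0.07 w 0.0005 [-178.4    0.6  -99.8]
t 11.90 rack [-122.9 -133.4] z 100.5 yaw-err 0.26 Frack [-0.54  0.33] -1.85 w 0.0002 [-178.3    0.6  -99.8]
t 11.98 rack [-120.1 -133.4] z 101.1 yaw-err 0.25 Frack [-0.95  0.08] -0.38 w 0.0002 [-178.3    0.6  -99.8]
t 12.07 rack [-117.4 -133.4] z 101.6 yaw-err 0.24 Frack [-1.76 -0.05] 0.2 w 0.0004 [-178.3    0.6  -99.9]
```

```bash
python3 -m inch '[{"x":0,"y":0,"z":0.12,"yaw":0}]'>/dev/null; python3 st.py
cat >> meas.py <<'E'
def far(sg,k=4):
    P=cloud('top',np.median([r.capture('top')[1] for _ in range(k)],0));L=(P[...,:2]-O)@A.T;x,y,Z=L[...,0],L[...,1],P[...,2]
    m=(abs(y-sg*.135)<.008)&(x>.03)&(x<.13)
    i=np.argsort(x[m]);X=x[m][i];zz=Z[m][i]
    rod=(zz>.1)&(zz<.13);g=X[(zz<.095)&(X<.115)&(X>.04)]
    print('far: gap pixels x',g.round(4),'rod max below gap',X[rod&(X<(g.min() if len(g) else 1))].max().round(4),'stop min', X[rod&(X>(g.max() if len(g) else 0))].min().round(4))
E
python3 -c "
from meas import *;far(-1);far(1);scan(1,'top')"
```

```text
t 12.15 rack [-116.4 -133.4] z 99.3 yaw-err 0.25 Frack [-1.92  0.57] 1.07 w 0.0005 [-178.2    0.6  -99.8]
far: gap pixels x [0.098  0.0999 0.1    0.1004 0.1023 0.1025 0.103  0.1034 0.1051 0.1056
 0.1056 0.107  0.1072 0.1081 0.1082 0.1084 0.1085 0.1085 0.1086 0.1086
 0.1086 0.1087 0.1089 0.1089 0.1089 0.1089 0.109  0.1091 0.1092 0.1093
 0.1094 0.1095] rod max below gap 0.0812 stop min 0.1097
far: gap pixels x [0.0925 0.0935 0.0943 0.0952 0.0952 0.0968 0.0972 0.0976 0.0982 0.0989
 0.0997 0.1001 0.1003 0.1004 0.1006 0.1006 0.1006 0.1006 0.1007 0.1007
 0.1008 0.1008 0.1008 0.1009 0.1009 0.101  0.101  0.1011 0.1011 0.1011
 0.1011 0.1017] rod max below gap 0.0752 stop min 0.103
top left (-0.11, -0.06) 133 y top 0.1338 y range [0.1176 0.1498] z99 0.1165 x [-0.1037 -0.0614]
top left (0.05, 0.09) 79 y top 0.1333 y range [0.1177 0.1503] z99 0.1162 x [0.0502 0.0748]
right -0.11 few 0
top right (0.05, 0.09) 89 y top -0.1373 y range [-0.1491 -0.1195] z99 0.1179 x [0.0507 0.0798]
```

```bash
for i in 1 2 3 4; do python3 -m inch '[{"x":0,"y":-0.09,"z":0.025,"yaw":0},{"x":0,"y":-0.09,"z":0.025,"yaw":0}]'>/dev/null; python3 st.py; done; python3 -c "
from meas import *;far(-1,2)"
```

```text
t 12.77 rack [-113.5 -133.4] z 97.6 yaw-err 0.24 Frack [-1.39 -1.03] 1.9 w 0.0006 [-178.4    0.6  -99.9]
t 12.93 rack [-109.2 -133.5] z 96.3 yaw-err 0.24 Frack [-3.01 -0.07] 1.69 w 0.0005 [-178.4    0.6  -99.9]
t 13.10 rack [-104.5 -133.6] z 94.9 yaw-err 0.23 Frack [-2.07 -0.19] 1.73 w 0.0004 [-178.5    0.6  -99.9]
t 13.27 rack [ -99.5 -133.6] z 93.5 yaw-err 0.22 Frack [-2.99 -0.12] 1.66 w 0.0007 [-178.5    0.6  -99.9]
far: gap pixels x [0.1043 0.1077 0.1079 0.1089 0.1092 0.1092 0.1094 0.1099] rod max below gap 0.0992 stop min 0.1105
```

```bash
for i in 1 2 3; do python3 -m inch '[{"x":0,"y":-0.07,"z":-0.01,"yaw":0}]'>/dev/null; python3 st.py; done; for i in 1 2 3; do python3 -m inch '[{"x":0,"y":-0.03,"z":0,"yaw":0}]'>/dev/null; python3 st.py; done
```

```text
t 13.45 rack [ -97.6 -133.6] z 93.5 yaw-err 0.21 Frack [-0.87  0.05] 1.16 w 0.0004 [-178.5    0.6  -99.9]
t 13.53 rack [ -95.7 -133.5] z 93.7 yaw-err 0.21 Frack [-1.15  0.09] 0.02 w 0.0004 [-178.5    0.6  -99.9]
t 13.62 rack [ -94.  -133.5] z 93.9 yaw-err 0.21 Frack [-1.4   1.16] -0.34 w 0.0004 [-178.5    0.6  -99.9]
t 13.70 rack [ -93.  -133.4] z 93.9 yaw-err 0.21 Frack [-1.6  -0.54] -0.46 w 0.0004 [-178.5    0.6  -99.9]
t 13.78 rack [ -92.1 -133.5] z 93.9 yaw-err 0.21 Frack [-1.13 -0.13] 0.16 w 0.0002 [-178.5    0.6  -99.9]
t 13.87 rack [ -91.3 -133.5] z 93.9 yaw-err 0.21 Frack [-2.16 -1.53] -0.79 w 0.0005 [-178.5    0.6  -99.9]
```

```bash
for i in 1 2; do python3 -m inch '[{"x":0,"y":-0.03,"z":0,"yaw":0}]'>/dev/null; python3 st.py; done; python3 -c "
from meas import *;far(-1,3)"
```

```text
t 13.95 rack [ -90.6 -133.5] z 93.9 yaw-err 0.21 Frack [-1.54 -1.27] -0.37 w 0.0005 [-178.5    0.6  -99.9]
t 14.03 rack [ -90.2 -133.5] z 93.8 yaw-err 0.2 Frack [-4.58  0.61] 1.45 w 0.0005 [-178.6    0.6  -99.9]
far: gap pixels x [] rod max below gap 0.1179 stop min 0.0312
```

```bash
python3 st.py; python3 -m inch '[{"x":0,"y":-0.02,"z":0,"yaw":0}]'>/dev/null; python3 st.py
python3 - <<'E'
from meas import *
f=[]
for _ in range(4):
    cap('top');f.append(A@r.get_state()['contact_force'][:2])
print(np.round(f,2));
E
python3 st.py
```

```text
t 14.18 rack [ -90.2 -133.5] z 93.8 yaw-err 0.2 Frack [-2.9   0.44] 1.55 w 0.0005 [-178.6    0.6  -99.9]
t 14.27 rack [ -90.2 -133.5] z 93.7 yaw-err 0.19 Frack [-4.97  0.38] 2.59 w 0.0008 [-178.6    0.6  -99.9]
[[-4.48  0.07]
 [-5.28  0.75]
 [-4.23  0.25]
 [-4.75  0.56]]
t 14.47 rack [ -90.2 -133.5] z 93.8 yaw-err 0.2 Frack [-4.75  0.56] 2.36 w 0.0007 [-178.6    0.6  -99.9]
```

```bash
python3 -m inch '[{"x":0,"y":-0.035,"z":0,"yaw":0}]'>/dev/null; python3 st.py;  python3 -c "
from meas import *;far(-1,1)" >/dev/null; python3 st.py
```

```text
t 14.55 rack [ -90.1 -133.5] z 93.6 yaw-err 0.18 Frack [-7.58  0.81] 5.27 w 0.0003 [-178.7    0.6  -99.9]
t 14.60 rack [ -90.2 -133.6] z 93.7 yaw-err 0.18 Frack [-7.26  1.7 ] 5.18 w 0.0002 [-178.7    0.6  -99.9]
```

Right rod is butted: force rose to 7.3 N against about 2 N while sliding, with no further motion. Backing off and moving over to the left rod.

```bash
python3 -m inch '[{"x":0,"y":0.5,"z":-0.1,"yaw":0},{"x":0,"y":1,"z":0,"yaw":0},{"x":0,"y":0.7,"z":-0.1,"yaw":0},{"x":-0.8,"y":0,"z":0,"yaw":0},{"x":-1,"y":0,"z":0,"yaw":0}]'>/dev/null; python3 st.py;python3 -m inch '[{"x":-1,"y":0,"z":0,"yaw":0},{"x":-1,"y":0,"z":0,"yaw":0},{"x":-1,"y":0,"z":0,"yaw":0},{"x":-1,"y":0,"z":0,"yaw":0},{"x":-1,"y":0,"z":0,"yaw":0}]'>/dev/null; python3 st.py; python3 -c "
from meas import *;far(-1,3);report(2)"
```

```text
t 15.02 rack [-145.   -90.2] z 99.1 yaw-err 0.01 Frack [1.22 0.  ] -0.26 w 0.0005 [-178.2    0.7 -100.1]
t 15.43 rack [-143.5   40.6] z 104.6 yaw-err -0.08 Frack [ 1.12 -0.26] 0.22 w 0.0003 [-177.3    1.  -100.2]
far: gap pixels x [] rod max below gap 0.1184 stop min 0.0318
left y0 0.1329 skew 0.011 x ends [-0.104   0.1089] ztop [0.1114 0.1153]
  stop top x [0.1004 0.1047 0.1103] y [0.1125 0.1546] 44
right y0 -0.1347 skew -0.003 x ends [-0.0696  0.116 ] ztop [0.1117 0.1153]
  stop top x [0.0855 0.1047 0.1176] y [-0.1527 -0.1166] 96
```

```bash
python3 -m inch '[{"x":-1,"y":0,"z":0.1,"yaw":0},{"x":-1,"y":0,"z":0.1,"yaw":0},{"x":-1,"y":0,"z":0.1,"yaw":0},{"x":-0.5,"y":0,"z":0.1,"yaw":0},{"x":0,"y":0,"z":0.05,"yaw":0}]'>/dev/null; python3 st.py;python3 -m inch '[{"x":0,"y":-0.15,"z":0,"yaw":0},{"x":0,"y":-0.15,"z":0,"yaw":0},{"x":0,"y":-0.1,"z":0,"yaw":0}]'>/dev/null; python3 st.py
```

```text
t 16.10 rack [-142.4  125. ] z 94.9 yaw-err -0.52 Frack [-0.63 -0.77] 0.65 w 0.0004 [-177.3    1.1 -100.6]
t 16.35 rack [-132.3  122.5] z 94.8 yaw-err -0.56 Frack [0.3  0.48] 0.25 w 0.0003 [-177.3    1.  -100.7]
```

```bash
python3 -m inch '[{"x":-0.4,"y":0,"z":-0.05,"yaw":-0.14},{"x":-0.05,"y":0,"z":0,"yaw":0}]'>/dev/null; python3 st.py; for i in 1 2 3 4; do python3 -m inch '[{"x":0,"y":-0.09,"z":0,"yaw":0},{"x":0,"y":-0.09,"z":0,"yaw":0}]'>/dev/null; python3 st.py; done; python3 -c "
from meas import *;far(1,2)"
```

```text
t 16.52 rack [-131.3  132.3] z 96.5 yaw-err -0.15 Frack [0.7  0.57] 0.06 w 0.0007 [-177.3    1.  -100.2]
t 16.68 rack [-126.6  131.9] z 96.9 yaw-err -0.17 Frack [0.15 0.4 ] 0.03 w 0.0002 [-177.3    1.  -100.3]
t 16.85 rack [-121.9  131.5] z 97.1 yaw-err -0.19 Frack [-2.95  0.83] -0.24 w 0.0007 [-177.3    1.  -100.3]
t 17.02 rack [-117.8  131. ] z 97.0 yaw-err -0.22 Frack [-2.43  1.01] 1.11 w 0.0006 [-177.4    1.  -100.3]
t 17.18 rack [-113.4  130.8] z 97.0 yaw-err -0.22 Frack [-3.29 -0.08] 0.37 w 0.0007 [-177.5    0.9 -100.3]
far: gap pixels x [0.1002 0.1003 0.1003 0.1004 0.1004 0.1006 0.1007 0.1008 0.1008 0.1009
 0.1009 0.1009 0.101  0.101  0.1011 0.1011 0.1016] rod max below gap 0.0835 stop min 0.1017
```

```bash
for i in 1 2; do python3 -m inch '[{"x":0,"y":-0.09,"z":0,"yaw":0},{"x":0,"y":-0.09,"z":0,"yaw":0}]'>/dev/null; python3 st.py; done;  for i in 1 2 3; do python3 -m inch '[{"x":0,"y":-0.04,"z":0,"yaw":0}]'>/dev/null; python3 st.py; done; python3 -c "
from meas import *;far(1,2)"
```

```text
t 17.45 rack [-108.8  130.5] z 97.1 yaw-err -0.23 Frack [-2.62  0.12] -0.31 w 0.0006 [-177.5    0.9 -100.3]
t 17.62 rack [-104.   130.5] z 97.2 yaw-err -0.23 Frack [-2.2   0.98] -0.55 w 0.0001 [-177.5    0.9 -100.3]
t 17.70 rack [-102.7  130.5] z 97.1 yaw-err -0.23 Frack [-2.08 -0.04] -0.58 w 0.0007 [-177.5    0.9 -100.3]
t 17.78 rack [-101.6  130.4] z 97.1 yaw-err -0.24 Frack [-2.17 -0.  ] 0.99 w 0.0006 [-177.5    0.9 -100.3]
t 17.87 rack [-100.5  130.4] z 97.1 yaw-err -0.24 Frack [-2.05  0.67] 0.68 w 0.0005 [-177.5    0.9 -100.3]
far: gap pixels x [] rod max below gap 0.1097 stop min 0.0301
```

```bash
for i in 1 2 ; do python3 -m inch '[{"x":0,"y":-0.03,"z":0,"yaw":0}]'>/dev/null; python3 st.py; done
```

```text
t 18.05 rack [-99.7 130.4] z 97.2 yaw-err -0.25 Frack [-1.72 -0.3 ] 0.55 w 0.0005 [-177.5    0.9 -100.3]
t 18.13 rack [-99.  130.3] z 97.1 yaw-err -0.25 Frack [-3.09  0.88] 0.28 w 0.0004 [-177.5    0.9 -100.3]
```

```bash
python3 -m inch '[{"x":0,"y":-0.03,"z":0,"yaw":0}]'>/dev/null; python3 st.py
```

```text
t 18.22 rack [-98.3 130.3] z 97.2 yaw-err -0.24 Frack [-2.2   0.67] -1.15 w 0.0004 [-177.5    0.9 -100.3]
```

```bash
python3 -m inch '[{"x":0,"y":-0.03,"z":0,"yaw":0}]'>/dev/null; python3 st.py
```

```text
t 18.30 rack [-97.7 130.3] z 97.1 yaw-err -0.25 Frack [-5.75  1.35] 0.48 w 0.0006 [-177.5    0.9 -100.3]
```

```bash
python3 -m inch '[{"x":0,"y":-0.03,"z":0,"yaw":0}]'>/dev/null; python3 st.py
```

```text
t 18.38 rack [-97.6 130.1] z 97.0 yaw-err -0.26 Frack [-8.21  3.07] 4.27 w 0.0012 [-177.6    0.9 -100.4]
```

Left rod is butted too: 8.2 N with no further motion. Retracting and checking.

```bash
python3 -m inch '[{"x":0,"y":0.4,"z":0,"yaw":0},{"x":0,"y":1,"z":0,"yaw":0},{"x":0,"y":0.4,"z":-0.8,"yaw":0},{"x":0,"y":0,"z":-1,"yaw":0},{"x":0,"y":0,"z":-1,"yaw":0}]'>/dev/null;python3 -m inch '[{"x":0,"y":0.5,"z":-1,"yaw":0},{"x":0,"y":0.5,"z":-1,"yaw":0},{"x":0,"y":0,"z":0,"yaw":0},{"x":0,"y":0,"z":0,"yaw":0},{"x":0,"y":0,"z":0,"yaw":0}]'>/dev/null; python3 st.py
python3 - <<'E'
from meas import *
report(4);scan(3,'top')
p,d=cap('top');c=p[105:240,250:425]; cv2.imwrite('pics/crop3.png',cv2.resize(c,None,fx=4,fy=4,interpolation=cv2.INTER_CUBIC)[:,:,::-1])
E
```

```text
t 19.22 rack [-175.8  128.8] z 220.4 yaw-err -0.25 Frack [ 0.75 -0.06] -0.24 w 0.0006 [-177.1    1.1 -100.3]
left y0 0.1332 skew 0.000 x ends [-0.0629  0.109 ] ztop [0.1119 0.1149]
  stop top x [0.0858 0.1002 0.1099] y [0.1133 0.1541] 83
right y0 -0.1349 skew 0.004 x ends [-0.0709  0.116 ] ztop [0.1118 0.1139]
  stop top x [0.0859 0.1051 0.1177] y [-0.1522 -0.1165] 95
top left (-0.11, -0.06) 13 y top 0.1328 y range [0.1178 0.147 ] z99 0.1146 x [-0.0646 -0.0609]
top left (0.05, 0.09) 125 y top 0.1361 y range [0.1169 0.1507] z99 0.1145 x [0.0504 0.089 ]
top right (-0.11, -0.06) 40 y top -0.1333 y range [-0.1525 -0.119 ] z99 0.1141 x [-0.0713 -0.0608]
top right (0.05, 0.09) 114 y top -0.1358 y range [-0.1499 -0.1193] z99 0.1156 x [0.0512 0.0896]
```

View pics/crop3.png

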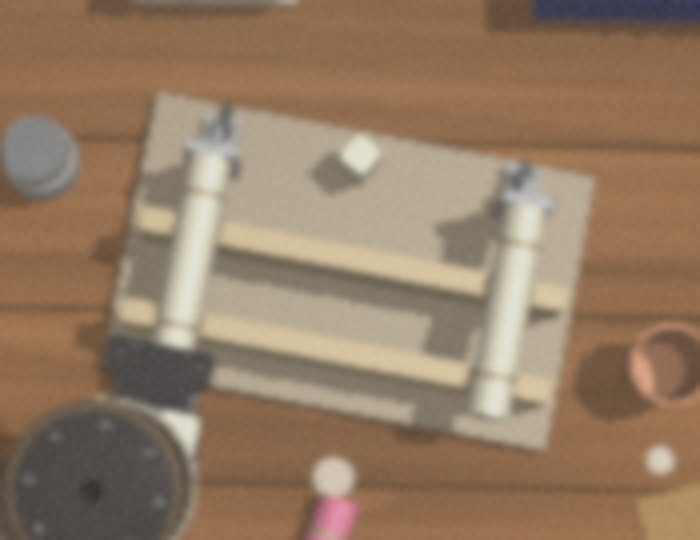

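The picture shows both rods cradled, with their far ends against the stops at about (210,145) and (525,200). Prop, jar, cup and the pink look-alike are where they were.

```bash
python3 -c "
from plant import r
print(r.close_job())"
```

```text
the job is handed in; nothing more can be done
None
```

I rolled both rods outwards into their V-notches with the open fingers, then slid each lengthwise with the closed gripper until it butted its stop. The job is handed in at about 19.5 s of the 72 s; no verdict is reported.

**Cradling:** the last look put the left rod at y +133 mm and the right at −135 mm, with tops at about 114 to 115 mm (113.5 mm expected). Skew was 0.004 rad or less.

**Butting:** sliding took about 2 to 3 N. It rose to 8.2 N on the left and 7.6 N on the right with no further movement, below the stops' limit of about 12 N.

**Stops:** the back edges of both stops read within 0.5 mm of where they started. The picture shows no visible gap between either rod and its stop.

**Other things:** the prop, jar, cup and pink look-alike look unmoved in the last picture. The bowl, plate, brush and scraper were outside that crop, and I did not check them again. The gripper is raised and clear of everything.

**Checks that failed:**
- The scene camera's depth gave no usable points near the rack, so all positions come from the top camera and the force readings.
- The far-end gap check could not separate rod from stop once they were within a pixel or so.

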